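# Set a thicknessing scraper to its gauge

### The arm

A 6-joint arm with a two-finger parallel gripper is mounted at the origin on a cart in front of the work surface, level with it; the furniture and walls round the work are solid. World frame = base frame: x ahead of the robot, y to its left, z up, the work surface at z = 0. Lengths are in mm, angles in rad, forces in N, time in s.
With the tool pointing down it reaches from about 350 to 875 mm from the base axis. Payload 4.2 kg.
Tool frame: the origin (TCP) lies between the finger pads; the fingertips stand 14 mm ahead of it and the grasp point (between the pads) lies 5 mm behind it; z points along the fingers, y is the line along which they close (so a half turn about z gives the same grasp; the last joint's range is limited). The gripper opens to 85 mm and grips with 20 to 120 N. Pads are 22 mm wide; open, the fingers measure 114 mm over their backs; the gripper's body (76 mm by 85 mm) begins 54 mm behind the grasp point. The pads swing forward as they close: fully open they stand 13 mm farther back than shut.
Start: joints at [-0.98, 0.385, 0.008, 0, -1.194, -0.259], TCP at [203.606, -590.884, 245.312] pointing down, gripper open.
Joint ranges: [-3.14, 3.14], [-1.21, 2.06], [-1.07, 1.41], [-3.16, 2.05], [-2.99, -0.16], [-3.1, 3.1]. Speed limits (rad/s): [2.79, 2.79, 3.14, 3.14, 3.14, 3.14].

### API

Orientations are given as a unit quaternion [x, y, z, w].
In Python, from bench import * gives the robot as it stands.
- The arm moves only by the tool carry_out, never from a script. Its argument "motion" is a list of rows, each a list of 7 numbers: the turn, a rotation vector about the tool's x, y, z in rad, then the shift along the tool's x, y, z in mm, then the opening, from -1 (shut) to 1 (fully open), so that 0 is half open. A call has 1 to 5 rows; each row is the pose to reach, as a shift and turn from the pose commanded when the call began, along the tool's axes at that moment; what a row does not reach only later rows make up. A row lasts 1/8 s, in which the tool goes at most 62.5 mm and 10.7 degrees, less where a joint would pass 70% of its speed; a pose out of reach is approached as far as the arm can. A call with a gripper value outside its range is refused whole. The fingers move at their own pace and stop on an object; the grip force is fixed at half the most. Time passes only in rows, so rows that repeat a pose let the fingers close. It gives the time, the measured TCP pose, the force, the opening and the grip force at its end, in the units of the state.
- read_state(): the state, without advancing time (a new reading comes with each control period).
- get_image(name): name is "side" or "top" or "wrist"; returns a dict with "color" (384x512x3 uint8, blue, green, red), "mtx" (3x3 intrinsics, pixels), "position" and "orientation" of the camera in the world. Camera axes: x right, y down, z forward; pixel columns grow to the right and rows downward; lengths in mm; the calibration is good to about 2 mm. A picture is of the moment at which its call begins. There is no depth.
- job_done(): hands the job in; it is judged then, once.
The state is a dict: "clock": time; "joints": joint angles; "joint_vel": joint speeds; "joint_efforts": joint torques, N m; "position": TCP position; "ee_rot": TCP orientation; "contact_force": force on the tool from outside, world axes, zero at the start; "wrist_torque": the same for the moment, N m; "gripper_width": finger opening in mm; "grasp_force": force on a finger pad.
Only numpy, scipy, OpenCV 4.12 (cv2) and the standard library are available. Lean on these libraries where they do the work, as an engineer would, in place of code of your own. Each camera call takes 0.05 s, during which the arm holds its last target. There are 200 camera calls.

### The job

The laths at the back are to be scraped to thickness: set the blade gap of the thicknessing scraper with its steel gauge. Slide the gauge flat along the bed from the long end until its nose shows behind the blade, turn the black knob clockwise until the blade just drags on the gauge, without jamming it, and take your hand off. Then draw the gauge out, leaving the knob as set, and lay it flat on the bench; leave the calliper and the pencil where they are.

Things in the scene. Friction and masses are not known exactly. Their poses are not given: they have to be found in the camera images.
- scraper_jig: thicknessing scraper: dark wooden base 12 mm thick, 130 mm wide, fixed on the bench, steel bed plate on it (bed top 16 mm above the bench), grey bridge on two posts. Origin on the bench below the blade edge; x along the bed from long to short end (base x = -187 to +75 mm), z up. Free width between the posts' feet 68 mm. Bridge: x = +-18, y = +-63 mm, top 100 mm, boss and nuts to 105 mm
- blade_holder: the grey carriage on the two posts that holds the upright scraper blade (steel, 4 mm thick, 56 mm wide across the bed, on a stiff spring in the carriage) and carries the screw with its knob; it only moves up and down with the screw
- blade_edge (a point): middle of the blade's lower edge; its height above the bed top is the gap, 9.5 to 10.6 mm at the start
- knob_grip (a point): centre, at mid height, of the black four-lobed knob on top of the screw: 50 mm over opposite lobes (47 mm over their corners at 45 degrees), 24 mm high, on the vertical screw axis right above the blade edge, about 133 mm above the bench at the start. It can be gripped from above at any yaw and sinks 5 mm per turn
- screw (a joint): turn of the screw in rad, growing as the knob turns clockwise seen from above, which lowers the blade 5 mm per full turn: gap = 12.5 mm - 0.796 mm per rad. The blade touches the 8 mm gauge at about 5.65; as it is sprung, each further quarter turn (1.57 rad) presses about 15 N harder. Starts between 2.4 and 3.8, stays where it is left
- gauge: the setting gauge, 185 mm long: a flat ground steel blade 30 mm wide and 8 mm thick over the whole length with a round nose, and a wooden grip on top of its rear half; 0.25 kg. Origin at the middle of the underside, x along it towards the nose, z up. It starts lying flat on the bench
- gauge_grip (a point): centre of the gauge's wooden grip: 84 mm long along the gauge, 24 mm wide, from 8 to 30 mm above the underside; this point is 50 mm behind the gauge's origin and 19 mm above its underside
- gauge_nose (a point): foremost point of the gauge's round nose, 92.5 mm ahead of its origin, at half the blade's thickness
- calliper: steel spring calliper lying on the bench, 68 x 152 x 9 mm; a bystander
- pencil: red pencil on the bench, 162 mm long; a bystander

How it is judged (in metres and radians):
On the way, in this order (a step that is already met when the one before it is completed fails the run):
1. the gauge lies flat on the bed, its nose more than 8 mm past the blade edge (x of gauge_nose in the frame of scraper_jig above 0.008 m and y of gauge_nose in the frame of scraper_jig between -0.03 and 0.03 m and z of gauge_nose in the frame of scraper_jig below 0.024 m and angle between gauge's own z axis and vertical below 0.06 rad), for 0.2 s.
2. hand off, the blade presses on the gauge with 0.5 to 16 N, the nose still past the blade edge (contact force between blade_holder and gauge between 0.5 and 16 N and contact force between the fingers and blade_holder below 0.3 N and contact force between the fingers and gauge below 0.3 N and x of gauge_nose in the frame of scraper_jig above 0.004 m and value of joint screw above 5.5 rad), for 0.3 s.
At the end, for the whole second after the job is handed in: The screw stands where the gauge just dragged (5.6 to 7.4 rad: from first touch to about 16 N), and the gauge lies flat and at rest on the bench top, out of the scraper (value of joint screw between 5.6 and 7.4 rad and height (world z) of gauge below 0.005 m and height (world z) of gauge_grip below 0.024 m and angle between gauge's own z axis and vertical below 0.06 rad and linear speed of gauge below 0.02 m/s).
It fails at once if the gauge jammed: the blade pressed on it with over 40 N (contact force between blade_holder and gauge above 40 N).
It fails at once if the calliper moved over 30 mm (distance of calliper from where it was at the start of the episode above 0.03 m).
It fails at once if the pencil moved over 30 mm (distance of pencil from where it was at the start of the episode above 0.03 m).
It also fails if it takes over 72 s, if anything falls off the work surface, if the arm or the gripper's body presses on something with over 40 N, if the wrist force passes 120 N, or if a joint passes its speed limit or range.

## Working session

There is one attempt and no reset: what is moved stays moved. The work goes in short steps, Python scripts to look and compute and a tool call to move; the robot and the scene stay as the last step left them, time stands still between calls to the robot, and variables do not carry over. Pictures are saved under pics/ and viewed, at most 10 in all, crops included, and the job is handed in when it is done.

Besides the shell and the picture viewer there is one more tool, called after "Request:" as a command line: name --pt "numbers of a row" for each row, then --argument value for the rest. carry_out: Moves the arm, as the interface text tells. Its arguments: {"type":"object","properties":{"motion":{"type":"array"}},"required":["motion"]}

```bash
mkdir -p pics
cat > h.py <<'E'
from bench import *
import numpy as np, cv2
from scipy.spatial.transform import Rotation as R
def snap(n,f):
    im=get_image(n); cv2.imwrite('pics/'+f,im['color']); return im
def ray(im,u,v):
    K=np.array(im['mtx']);d=R.from_quat(im['orientation']).as_matrix()@np.linalg.solve(K,[u,v,1.]);return np.array(im['position']),d
def onz(im,u,v,z):
    p,d=ray(im,u,v);return p+d*(z-p[2])/d[2]
def tri(obs):
    A=0;b=0
    for im,u,v in obs:
        p,d=ray(im,u,v);d=d/np.linalg.norm(d);M=np.eye(3)-np.outer(d,d);A=A+M;b=b+M@p
    return np.linalg.solve(A,b)
E
python3 - <<'E'
from h import *
import pickle
ims={n:snap(n,n+'0.png') for n in('top','side')}
pickle.dump(ims,open('i0.pkl','wb'))
for n in ims: print(n,ims[n]['mtx'],ims[n]['position'],ims[n]['orientation'])
a=np.hstack([cv2.imread('pics/top0.png'),cv2.imread('pics/side0.png')])
print(read_state())
E
```

```text
top [[460.50567774   0.         261.82173408]
 [  0.         460.50567774 188.11175733]
 [  0.           0.           1.        ]] [ 454.14828564  -35.89659062 1292.2764382 ] [-0.70533397  0.7083168  -0.01530554  0.02360165]
side [[485.37793704   0.         257.61280735]
 [  0.         485.37793704 194.92568339]
 [  0.           0.           1.        ]] [125.55268171 673.06073905 846.92588611] [-0.25226813  0.88230505 -0.38450027  0.10029023]
{'clock': 0.1, 'joints': array([-9.80360842e-01,  3.85451689e-01,  6.76546495e-03, -4.33181238e-04,
       -1.19400623e+00, -2.58625731e-01]), 'joint_vel': array([-8.83646034e-04, -8.47772104e-04,  3.52212924e-03,  1.47572536e-03,
        2.07452097e-03, -2.88668458e-05]), 'joint_efforts': array([-4.09478098e-04, -3.93320346e+01,  1.88930297e+01,  4.19788107e+00,
       -2.60598194e-03,  5.82123022e-06]), 'position': array([ 203.4664451 , -590.42835368,  244.34926995]), 'ee_rot': array([-1.65065987e-01,  9.86282049e-01,  9.46828977e-04, -2.07050504e-04]), 'contact_force': array([-0.07259485,  0.95125129,  0.19623833]), 'wrist_torque': array([0.02241653, 0.02601286, 0.04884938]), 'grasp_force': 0.0, 'gripper_width': 85.42376355558619}
```

View pics/top0.png

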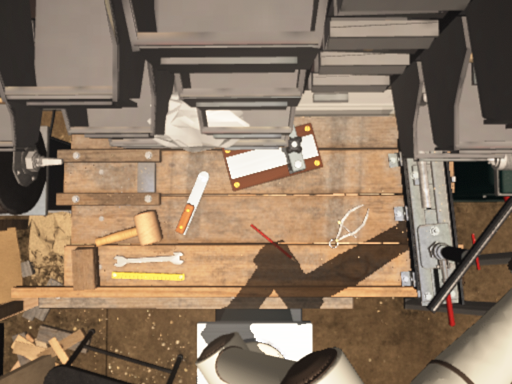

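View pics/side0.png

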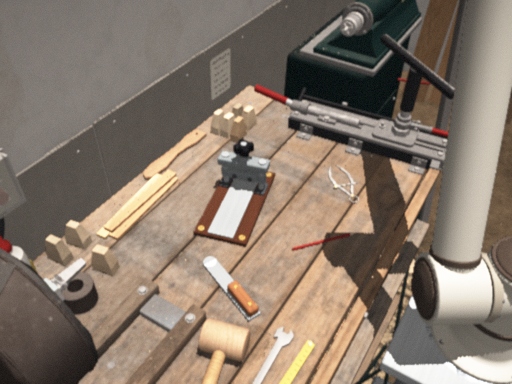

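The top view shows the gauge with its nose at about (203,174) and its grip end at (182,232). The jig's corner screws are at (226,153), (236,185), (308,129) and (319,161), with the knob near (294,145). I'll enlarge both views to get better pixels.

Run:
```python
import cv2
a=cv2.imread('pics/top0.png')[115:245,165:335];cv2.imwrite('pics/topc.png',cv2.resize(a,None,fx=4.5,fy=4.5,interpolation=cv2.INTER_CUBIC))
a=cv2.imread('pics/side0.png')[130:330,185:365];cv2.imwrite('pics/sidec.png',cv2.resize(a,None,fx=3,fy=3,interpolation=cv2.INTER_CUBIC))
```

```text
(no output)
```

View pics/topc.png

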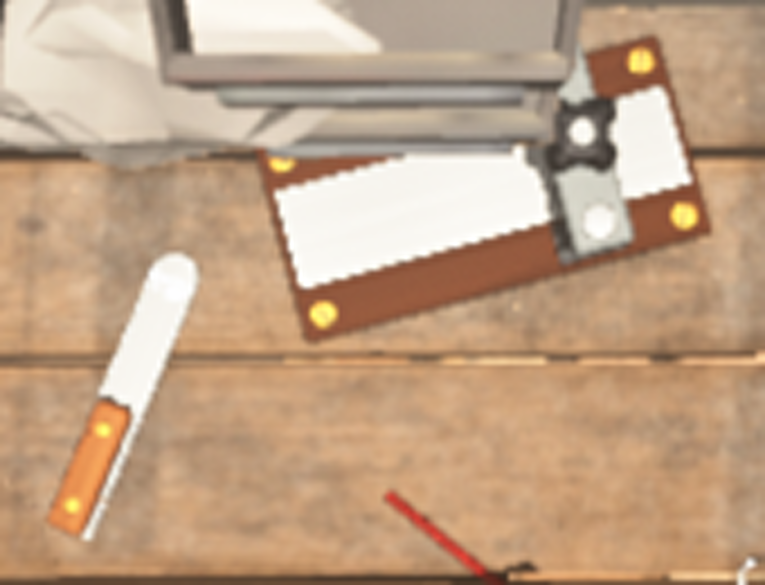

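View pics/sidec.png

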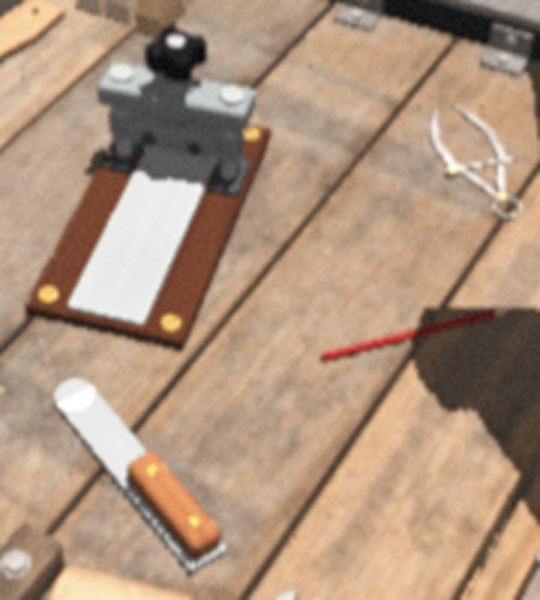

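The top crop shows the jig screws at (322,314), (684,215) and (641,61), the knob cap at (582,131), the gauge nose tip at (181,253), and the grip rivets at (103,430) and (72,505). In the side crop the matching points are screws at (171,322) and (252,134), knob cap (176,41), nose (70,379), and rivets (152,469) and (195,521).

Run:
```python
from h import *
import pickle
ims=pickle.load(open('i0.pkl','rb'));T,S=ims['top'],ims['side']
t=lambda x,y:(T,165+(x+.5)/4.5-.5,115+(y+.5)/4.5-.5)
s=lambda x,y:(S,185+(x+.5)/3-.5,130+(y+.5)/3-.5)
P={}
for n,a,b in[('longnear',(322,314),(171,322)),('shortnear',(684,215),(252,134)),('knobtop',(582,131),(176,41)),('nose',(181,253),(70,379)),('riv1',(103,430),(152,469)),('riv2',(72,505),(195,521))]:
    P[n]=tri([t(*a),s(*b)]);print(n,P[n].round(1))
sf=onz(*t(641,61),14);lf=onz(*s(49,293),14)
print('shortfar',sf,'longfar',lf)
d=P['shortnear']-P['longnear'];print('jig yaw',np.arctan2(d[1],d[0]),'len',np.hypot(*d[:2]))
d=sf-P['shortnear'];print('jig yaw2',np.arctan2(-d[0],d[1]))
g=P['riv1']-P['riv2'];print('gauge yaw',np.arctan2(g[1],g[0]));g=P['nose']-P['riv2'];print(np.arctan2(g[1],g[0]))
w=get_image('wrist');st=read_state();rt=R.from_quat(st['ee_rot']);
print('cam in tool',rt.inv().apply(np.array(w['position'])-st['position']),(rt.inv()*R.from_quat(w['orientation'])).as_matrix().round(3).tolist(),w['mtx'][0][0])
# cabinet edge: ray height at candidate
for x in (560,620,680):
  print(onz(*t(400,150),x))
```

```text
longnear [534.5  49.9  15.2]
shortnear [ 594.9 -174.3   13.8]
knobtop [ 627.7 -103.6  146.9]
nose [570.6 136.2  12.9]
riv1 [463.7 182.3  32.9]
riv2 [417.8 201.1  30.9]
shortfar [ 691.94199868 -148.21051697   14.        ] longfar [630.88342917  74.09824104  14.        ]
jig yaw -1.3076018346479046 len 232.17271934762664
jig yaw2 -1.3081389228943867
gauge yaw -0.3890890869529042
-0.40179440358991964
cam in tool [  82.78534136    0.74397698 -127.68100282] [[-0.001, -0.947, -0.321], [1.0, -0.001, 0.002], [-0.002, -0.321, 0.947]] 311.61873700440225
[558.96000628 -14.30938958 560.        ]
[550.37212483 -16.07816432 620.        ]
[541.78424339 -17.84693905 680.        ]
```

Run:
```python
from h import *
import pickle
ims=pickle.load(open('i0.pkl','rb'));T,S=ims['top'],ims['side']
for a in [(434,306),(511,205),(470,255)]:
  for b in [(386,38),(455,95),(407,70)]:
    X=tri([(T,*a),(S,*b)])
    r=[]
    for im,(u,v) in((T,a),(S,b)):
        p,d=ray(im,u,v);d/=np.linalg.norm(d);r.append(np.linalg.norm(np.cross(X-p,d)))
    print(a,b,X.round(),np.round(r))
snap('wrist','wr0.png')
```

```text
(434, 306) (386, 38) [ 339. -316.  417.] [63. 63.]
(434, 306) (455, 95) [ 243. -407.  251.] [5. 5.]
(434, 306) (407, 70) [ 306. -357.  329.] [45. 45.]
(511, 205) (386, 38) [ 471. -576.  265.] [1. 1.]
(511, 205) (455, 95) [ 371. -686.   87.] [104. 104.]
(511, 205) (407, 70) [ 444. -649.  145.] [31. 31.]
(470, 255) (386, 38) [ 399. -432.  345.] [33. 33.]
(470, 255) (455, 95) [ 302. -539.  166.] [51. 51.]
(470, 255) (407, 70) [ 368. -489.  242.] [10. 10.]
```

View pics/wr0.png

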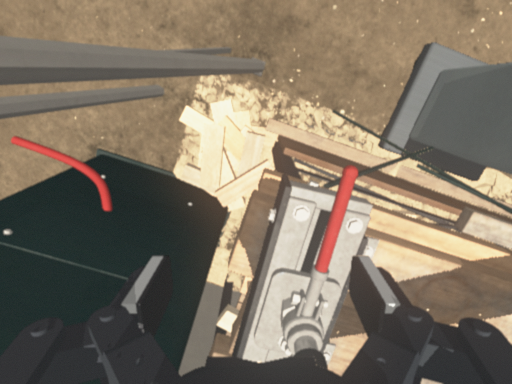

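A black bar spans from (243,-407,251) to (471,-576,265), between the tool and the bench. I'll rise above it before crossing. The wrist view shows only the vice, bin and floor under the tool.

Request:
carry_out --pt "0 0 0 0 0 -50 1" --pt "0 0 0 0 0 -100 1" --pt "0 0 0 0 0 -150 1" --pt "0 0 0 0 0 -150 1"

```text
clock: 0.7
position: [203.9, -592.1, 400.6]
ee_rot: [-0.165, 0.986, -0.005, 0.001]
contact_force: [-0.3, 0.8, -0.4]
gripper_width: 85.4
grasp_force: 0.0
```

Request:
carry_out --pt "0 0 -0.17 -45 40 0 1" --pt "0 0 -0.34 -90 80 0 1" --pt "0 0 -0.51 -135 120 0 1" --pt "0 0 -0.68 -180 160 0 1" --pt "0 0 -0.85 -225 200 0 1"

```text
clock: 1.32
position: [351.4, -326.5, 394.3]
ee_rot: [-0.559, 0.829, 0.001, -0.0]
contact_force: [1.0, -0.0, 0.5]
gripper_width: 85.3
grasp_force: 0.0
```

```bash
cat >> h.py <<'E'
def rows(target,yaw,st=None,p0=None,y0=None):
    """shift/turn (tool axes, tool down) to world target with tool x at yaw"""
    if p0 is None:
        st=read_state();p0=st['position'];x=R.from_quat(st['ee_rot']).as_matrix()[:,0];y0=np.arctan2(x[1],x[0])
    d=np.array(target)-p0;c,s=np.cos(y0),np.sin(y0)
    rz=-((yaw-y0+np.pi)%(2*np.pi)-np.pi)
    print('rotz %.3f shift %.1f %.1f %.1f'%(rz,c*d[0]+s*d[1],s*d[0]-c*d[1],-d[2]),'n',np.linalg.norm(d)/62.5,abs(rz)/.186,'yaw0 %.3f'%y0)
E
python3 - <<'E'
from h import *
a=np.array([390,-65,350]);b=np.array([428,196,150])
rows(a,-1.18);rows(b,-.4,p0=a,y0=-1.18)
E
```

```text
rotz -0.774 shift -256.9 62.1 44.3 n 4.287643098935945 4.16380974125776 yaw0 -1.954
rotz -0.780 shift -226.8 -134.6 200.0 n 5.296096675854776 4.193548387096773 yaw0 -1.180
```

Request:
carry_out --pt "0 0 -0.155 -51 12 9 1" --pt "0 0 -0.31 -103 25 18 1" --pt "0 0 -0.465 -154 37 27 1" --pt "0 0 -0.62 -206 50 36 1" --pt "0 0 -0.775 -257 62 45 1"

```text
clock: 1.95
position: [390.6, -65.5, 349.2]
ee_rot: [0.831, -0.556, -0.0, 0.0]
contact_force: [0.8, -0.2, -0.1]
gripper_width: 85.5
grasp_force: 0.0
```

Request:
carry_out --pt "0 0 -0.156 -45 -27 35 1" --pt "0 0 -0.312 -91 -54 70 1" --pt "0 0 -0.468 -136 -81 105 1" --pt "0 0 -0.624 -181 -108 140 1" --pt "0 0 -0.78 -227 -135 165 1"

```text
clock: 2.58
position: [429.8, 194.9, 183.2]
ee_rot: [0.98, -0.199, -0.001, 0.001]
contact_force: [1.6, 0.5, -0.0]
gripper_width: 85.4
grasp_force: 0.0
```

Run:
```python
from h import *
import pickle
w=snap('wrist','wr1.png');pickle.dump(w,open('w1.pkl','wb'));print(read_state()['position'],read_state()['joints'])
rows([428.1,195.9,24],-.4)
```

```text
[430.56204417 199.25084146 179.94549053] [ 0.77638022  0.19463214 -0.44285247 -0.0011404  -0.9378982   0.40227878]
rotz 0.007 shift -1.0 4.0 155.9 n 2.496014657296399 0.03860719141470243 yaw0 -0.393
```

View pics/wr1.png

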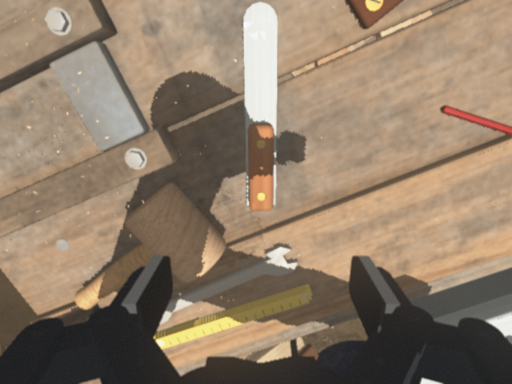

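The gauge stands upright in the picture: nose at (261,3), rivets at (261,145) and (261,197), grip end at (261,210). I'll triangulate the rivets with the top view.

Run:
```python
from h import *
import pickle
w=pickle.load(open('w1.pkl','rb'));T=pickle.load(open('i0.pkl','rb'))['top']
t=lambda x,y:(T,165+(x+.5)/4.5-.5,115+(y+.5)/4.5-.5)
print('tri',tri([(w,261,145),t(103,430)]),tri([(w,261,197),t(72,505)]))
a,b,n=onz(w,261,145,30.5),onz(w,261,197,30.5),onz(w,261,3,7)
print(a,b,n,np.arctan2(*(n-b)[1::-1]),np.hypot(*(n-b)[:2]))
e=onz(w,261,210,28);f=onz(w,261,123,30);print('grip ends',e,f)
```

```text
tri [463.78029295 180.39766048  45.89661079] [418.842235   199.52000593  41.11203154]
[461.16469487 181.61269047  30.5       ] [415.40732661 200.94460255  30.5       ] [568.99409817 135.98167501   7.        ] -0.40015179030724357 166.76054195135674
grip ends [402.21955862 206.50834831  28.        ] [479.01736296 174.06857889  30.        ]
```

Request:
carry_out --pt "0 0 0.007 0 4 40 1" --pt "0 0 0.007 0 4 80 1" --pt "0 0 0.007 0 4 110 1" --pt "0 0 0.007 0 4 110 1" --pt "0 0 0.007 0 4 110 1"

```text
clock: 3.25
position: [429.8, 190.5, 76.0]
ee_rot: [0.979, -0.204, 0.0, -0.0]
contact_force: [1.0, 0.3, 1.1]
gripper_width: 85.5
grasp_force: 0.0
```

Run:
```python
from h import *
rows([429.5,195.0,25],-.4)
print(read_state()['position'])
```

```text
rotz -0.012 shift -2.0 -4.0 51.0 n 0.8195033177771424 0.06203212998163278 yaw0 -0.412
[429.76768243 190.53079864  76.02289857]
```

Request:
carry_out --pt "0 0 -0.012 -2 -4 30 1" --pt "0 0 -0.012 -2 -4 51 1" --pt "0 0 -0.012 -2 -4 51 1" --pt "0 0 -0.012 -2 -4 51 -1" --pt "0 0 -0.012 -2 -4 51 -1"

```text
clock: 3.88
position: [429.8, 195.3, 25.6]
ee_rot: [0.98, -0.199, 0.001, -0.001]
contact_force: [-0.4, 0.4, 0.6]
gripper_width: 51.7
grasp_force: 0.0
```

Request:
carry_out --pt "0 0 0 0 0 0 -1" --pt "0 0 0 0 0 0 -1" --pt "0 0 0 0 0 0 -1" --pt "0 0 0 0 0 0 -1" --pt "0 0 0 0 0 0 -1"

```text
clock: 4.5
position: [429.4, 195.0, 25.2]
ee_rot: [0.98, -0.198, 0.0, -0.0]
contact_force: [-2.1, 0.1, 5.3]
gripper_width: 22.7
grasp_force: 59.9
```

Run:
```python
from h import *
import pickle
ims=pickle.load(open('i0.pkl','rb'));T,S=ims['top'],ims['side']
for z in range(200,1000,100):
  o=[]
  for uv in((205,138),(253,148),(330,110)):
    X=onz(T,*uv,z);c=R.from_quat(S['orientation']).inv().apply(X-S['position']);p=np.array(S['mtx'])@c/c[2];o.append((X[:2].round().tolist(),p[:2].round().tolist() if c[2]>0 else None))
  print(z,o)
rows([429.4,195,110],-.4);rows([577.2,84.5,110],-1.308,p0=np.array([429.4,195,110]),y0=-.4)
```

```text
200 [([635.0, 112.0], [182.0, 175.0]), ([610.0, -3.0], [224.0, 150.0]), ([701.0, -187.0], [236.0, 99.0])]
300 [([619.0, 99.0], [189.0, 135.0]), ([596.0, -6.0], [230.0, 112.0]), ([678.0, -173.0], [241.0, 67.0])]
400 [([602.0, 85.0], [197.0, 87.0]), ([582.0, -9.0], [236.0, 68.0]), ([656.0, -159.0], [246.0, 29.0])]
500 [([585.0, 72.0], [206.0, 32.0]), ([567.0, -12.0], [243.0, 17.0]), ([633.0, -146.0], [252.0, -15.0])]
600 [([569.0, 58.0], [217.0, -33.0]), ([553.0, -15.0], [252.0, -44.0]), ([611.0, -132.0], [259.0, -68.0])]
700 [([552.0, 44.0], [229.0, -112.0]), ([539.0, -18.0], [262.0, -118.0]), ([588.0, -118.0], [268.0, -133.0])]
800 [([536.0, 31.0], [245.0, -208.0]), ([525.0, -21.0], [274.0, -209.0]), ([565.0, -104.0], [279.0, -214.0])]
900 [([519.0, 17.0], [265.0, -328.0]), ([510.0, -24.0], [291.0, -325.0]), ([543.0, -90.0], [293.0, -319.0])]
rotz 0.001 shift -0.0 0.0 -84.8 n 1.3575960507573315 0.0031362880077840482 yaw0 -0.399
rotz 0.908 shift 179.2 44.2 -0.0 n 2.9526433987191893 4.881720430107526 yaw0 -0.400
```

Request:
carry_out --pt "0 0 0 0 0 -30 -1" --pt "0 0 0 0 0 -60 -1" --pt "0 0 0 0 0 -85 -1" --pt "0 0 0 0 0 -85 -1"

```text
clock: 5.0
position: [429.6, 195.3, 110.6]
ee_rot: [0.98, -0.199, 0.001, -0.002]
contact_force: [-0.4, 0.0, -2.4]
gripper_width: 22.5
grasp_force: 59.5
```

Request:
carry_out --pt "0 0 0.18 36 9 0 -1" --pt "0 0 0.36 72 18 0 -1" --pt "0 0 0.54 108 27 0 -1" --pt "0 0 0.72 144 36 0 -1" --pt "0 0 0.9 179 44 0 -1"

```text
clock: 5.62
position: [576.5, 83.3, 106.8]
ee_rot: [0.794, -0.608, -0.001, 0.002]
contact_force: [-0.3, 2.0, -3.1]
gripper_width: 22.9
grasp_force: 59.5
```

Request:
carry_out --pt "0 0 0.008 0 0 0 -1" --pt "0 0 0.008 0 0 0 -1" --pt "0 0 0.008 0 0 0 -1"

```text
clock: 6.0
position: [575.8, 84.9, 108.6]
ee_rot: [0.794, -0.608, -0.001, 0.001]
contact_force: [-0.1, 0.3, -2.6]
gripper_width: 22.8
grasp_force: 59.5
```

Run:
```python
from h import *
print(read_state()['position'],read_state()['contact_force'],R.from_quat(read_state()['ee_rot']).as_matrix()[:,2]); rows([577.2,84.5,43],-1.308)
w=snap('wrist','wr2.png');s=snap('side','s2.png')
cv2.imwrite('pics/c2.png',np.hstack([w['color'][:,:400],cv2.resize(s['color'][110:290,150:337],(400,384))]))
```

```text
[575.76439634  84.93861616 108.60929785] [-0.07010171  0.30655376 -2.6197875 ] [-1.57906864e-03 -3.23356780e-04 -9.99998701e-01]
rotz 0.002 shift 0.8 -1.3 65.6 n 1.0500234884707327 0.008876962926516853 yaw0 -1.306
```

View pics/c2.png

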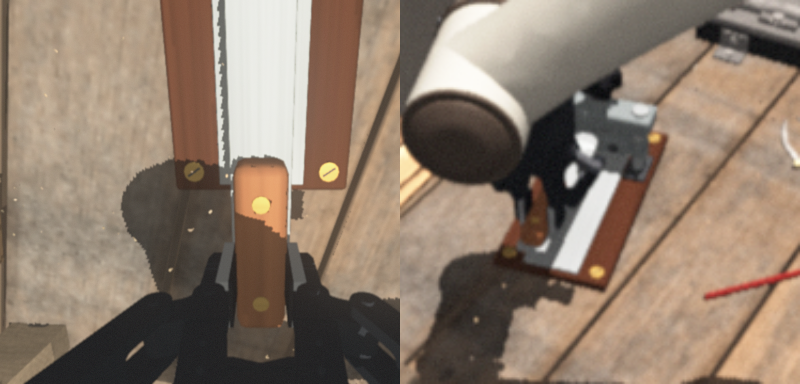

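The wrist view has the gauge centred (u≈261) between the jig screws at u=193 and 329, and parallel to the bed. Lowering it to the bed.

Request:
carry_out --pt "0 0 0 0 -1 30 -1" --pt "0 0 0 0 -1 55 -1" --pt "0 0 0 0 -1 66 -1" --pt "0 0 0 0 -1 66 -1" --pt "0 0 0 0 -1 66 -1"

```text
clock: 6.72
position: [578.5, 85.2, 44.4]
ee_rot: [0.794, -0.608, 0.001, -0.001]
contact_force: [0.4, 0.5, -2.7]
gripper_width: 22.8
grasp_force: 59.5
```

Run:
```python
from h import *
s=read_state();print(s['position'],s['contact_force'],R.from_quat(s['ee_rot']).as_matrix()[:,2])
u=np.array([.26,-.966]);print('nose jig x',(s['position'][:2]-[627.8,-103.4])@u+154.5,'y',(s['position'][:2]-[627.8,-103.4])@[.966,.26])
```

```text
[578.51550451  85.156822    44.36961556] [ 0.39683455  0.48991769 -2.70548336] [ 1.92052470e-03  5.85743194e-04 -9.99997984e-01]
nose jig x -40.45985888333348 y 1.4159510805739368
```

Request:
carry_out --pt "0 0 0 0 0 1.5 -1" --pt "0 0 0 0 0 2.5 -1" --pt "0 0 0 0 0 2.5 -1"

```text
clock: 7.1
position: [578.1, 84.9, 41.2]
ee_rot: [0.794, -0.608, 0.0, -0.0]
contact_force: [0.5, -0.0, -1.3]
gripper_width: 22.9
grasp_force: 59.8
```

Request:
carry_out --pt "0 0 0 0 0 0.5 -1" --pt "0 0 0 0 0 0.5 -1"

```text
clock: 7.35
position: [578.1, 84.9, 41.2]
ee_rot: [0.794, -0.608, 0.0, -0.0]
contact_force: [-2.5, 0.4, 5.2]
gripper_width: 22.6
grasp_force: 60.4
```

Contact with the bed at z=41.2. I'll ease off slightly and slide in.

Request:
carry_out --pt "0 0 0 12 0 -0.5 -1" --pt "0 0 0 25 0 -0.5 -1" --pt "0 0 0 36 0 -0.5 -1" --pt "0 0 0 46 0 -0.5 -1" --pt "0 0 0 54 0 -0.5 -1"

```text
clock: 7.98
position: [592.5, 32.2, 41.2]
ee_rot: [0.794, -0.608, 0.0, -0.001]
contact_force: [-1.4, 5.4, 5.6]
gripper_width: 22.9
grasp_force: 60.5
```

Request:
carry_out --pt "0 0 0 0 0 0 -1" --pt "0 0 0 0 0 0 -1" --pt "0 0 0 0 0 0 -1"

```text
clock: 8.35
position: [592.5, 31.7, 41.2]
ee_rot: [0.794, -0.608, 0.001, 0.0]
contact_force: [2.1, -4.0, 4.5]
gripper_width: 22.4
grasp_force: 60.5
```

Run:
```python
from h import *
s=read_state();print(s['position'],s['contact_force'])
u=np.array([.26,-.966]);print('nose jig x',(s['position'][:2]-[627.8,-103.4])@u+154.5,'y',(s['position'][:2]-[627.8,-103.4])@[.966,.26])
```

```text
[592.49519823  31.65760031  41.18249046] [ 2.05425146 -4.04657388  4.47796473]
nose jig x 14.855109641316034 y 1.0105375722123118
```

Request:
carry_out --pt "0 0 0 3 0 0 -1" --pt "0 0 0 3 0 0 -1" --pt "0 0 0 3 0 0 0.2" --pt "0 0 0 3 0 0 0.5" --pt "0 0 0 3 0 0 0.5"

```text
clock: 8.98
position: [591.9, 29.5, 40.1]
ee_rot: [0.794, -0.608, -0.001, 0.001]
contact_force: [0.4, -0.3, 0.1]
gripper_width: 64.0
grasp_force: 0.0
```

Request:
carry_out --pt "0 0 0 0 0 -20 0.5" --pt "0 0 0 0 0 -60 1" --pt "0 0 0 0 0 -120 1" --pt "0 0 0 0 0 -180 1" --pt "0 0 0 0 0 -190 1"

```text
clock: 9.6
position: [594.6, 30.0, 236.1]
ee_rot: [0.794, -0.608, 0.003, -0.004]
contact_force: [0.4, -0.2, -1.1]
gripper_width: 85.5
grasp_force: 0.0
```

Run:
```python
from h import *
s=read_state();print(s['position'],s['contact_force'],s['joints'])
p=np.array([627.8,-103.4,230.])
rows(p,-.308);
```

```text
[594.64689914  30.00658363 236.11559002] [ 0.3521749  -0.19980739 -1.11035866] [ 0.32266076  0.33644254 -0.08928442  0.00116345 -1.13534961 -0.05981891]
rotz -0.999 shift 137.4 2.7 6.1 n 2.201604947274769 5.373500924748305 yaw0 -1.307
```

Request:
carry_out --pt "0 0 -0.18 30 0 1 1" --pt "0 0 -0.36 60 1 2 1" --pt "0 0 -0.54 90 2 3 1" --pt "0 0 -0.72 120 3 5 1" --pt "0 0 -0.9 137 3 6 1"

```text
clock: 10.22
position: [624.7, -104.7, 223.0]
ee_rot: [0.98, -0.2, -0.002, 0.0]
contact_force: [0.3, 0.2, -0.3]
gripper_width: 85.5
grasp_force: 0.0
```

Request:
carry_out --pt "0 0 -0.18 0 0 0 1" --pt "0 0 -0.36 0 0 0 1" --pt "0 0 -0.54 0 0 0 1" --pt "0 0 -0.72 0 0 0 1" --pt "0 0 -0.8 0 0 0 1"

```text
clock: 10.85
position: [624.6, -103.3, 223.2]
ee_rot: [0.981, 0.196, -0.001, -0.0]
contact_force: [0.2, 0.6, 0.0]
gripper_width: 85.4
grasp_force: 0.0
```

Request:
carry_out --pt "0 0 0 0 0 0 1" --pt "0 0 0 0 0 0 1"

```text
clock: 11.1
position: [625.0, -103.3, 224.0]
ee_rot: [0.981, 0.194, -0.001, -0.0]
contact_force: [-0.1, 0.4, 0.1]
gripper_width: 85.3
grasp_force: 0.0
```

Run:
```python
from h import *
import pickle
w=snap('wrist','wr3.png');pickle.dump(w,open('w3.pkl','wb'));s=read_state();print(s['position'],s['joints'])
rows([627.8,-103.4,230.],.4)
cv2.imwrite('pics/wr3c.png',cv2.resize(w['color'][20:320,80:430],(700,600),interpolation=cv2.INTER_CUBIC))
```

```text
[ 625.13054364 -103.32257285  224.2786704 ] [ 9.10989587e-02  4.14090287e-01 -1.11800957e-04 -1.38029176e-04
 -1.15756568e+00  1.87094237e+00]
rotz -0.009 shift 2.4 1.1 -5.7 n 0.10102274390098319 0.047367245833563255 yaw0 0.391
```

View pics/wr3c.png

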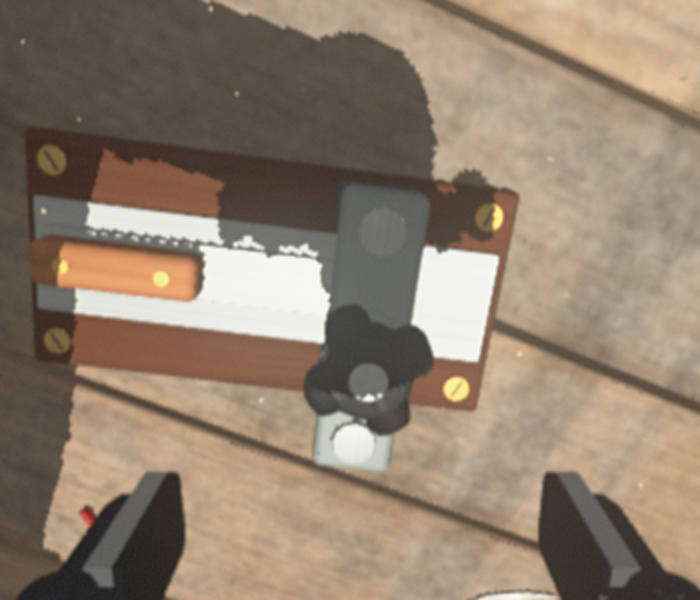

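Wrist view (crop): knob screw cap at (368,383), full pixel (264,211). The lobes lie about 21° off the tool axes. The gauge is lying in the bed under the bridge. The best grip is at 45° to the lobes, which needs about +0.41 rad of turn.

Run:
```python
from h import *
import pickle
w=pickle.load(open('w3.pkl','rb'));T=pickle.load(open('i0.pkl','rb'))['top']
k=tri([(w,264,211.5),(T,165+582.5/4.5-.5,115+131.5/4.5-.5)]);print(k,onz(w,264,211.5,145),onz(w,264,202,143))
rows([628,-103,132],.391-.41)
```

```text
[ 627.60981596 -103.43994369  150.87114568] [ 625.49741753 -104.67227873  145.        ] [ 631.49667548 -102.19729264  143.        ]
rotz 0.410 shift 2.8 0.8 92.3 n 1.4771813889860272 2.2053209262094478 yaw0 0.391
```

Request:
carry_out --pt "0 0 0.18 3 1 20 1" --pt "0 0 0.36 3 1 40 1" --pt "0 0 0.41 3 1 60 1" --pt "0 0 0.41 3 1 60 1" --pt "0 0 0.41 3 1 60 1"

```text
clock: 11.78
position: [629.1, -103.2, 165.7]
ee_rot: [1.0, -0.009, 0.001, 0.0]
contact_force: [-0.2, -0.3, -0.1]
gripper_width: 85.1
grasp_force: 0.0
```

Run:
```python
from h import *
rows([628,-103.3,132],-.019);s=read_state();print(s['position'],s['joints'][5])
```

```text
rotz 0.002 shift -1.1 0.1 33.7 n 0.53885924205802 0.010567398542567085 yaw0 -0.017
[ 629.06084789 -103.17753241  165.66176784] 1.46247622471099
```

Request:
carry_out --pt "0 0 0 -1 0 17 1" --pt "0 0 0 -1 0 33 1" --pt "0 0 0 -1 0 33 1" --pt "0 0 0 -1 0 33 -1" --pt "0 0 0 -1 0 33 -1"

```text
clock: 12.4
position: [627.9, -103.1, 132.4]
ee_rot: [1.0, -0.009, 0.001, 0.0]
contact_force: [-0.6, -0.1, 0.5]
gripper_width: 51.9
grasp_force: 0.0
```

Request:
carry_out --pt "0 0 0 0 0 0 -1" --pt "0 0 0 0 0 0 -1" --pt "0 0 0 0 0 0 -1"

```text
clock: 12.78
position: [628.1, -104.6, 133.3]
ee_rot: [1.0, -0.009, 0.001, 0.001]
contact_force: [0.1, -5.2, 2.1]
gripper_width: 44.2
grasp_force: 55.7
```

Run:
```python
from h import *
s=read_state();print(s['position'],s['joints'],s['wrist_torque'],s['contact_force'],s['gripper_width']);rows([628,-103.3,132],-.019)
```

```text
[ 628.14848834 -104.55611627  133.31214168] [ 0.0897366   0.49641937 -0.11075141  0.00270021 -0.96170803  1.46204165] [-1.48673924  0.03192333  0.06355237] [ 0.0928357  -5.22532156  2.08069133] 44.19457155947702
rotz 0.002 shift -0.2 -1.3 1.3 n 0.029160379392365956 0.008208487608275134 yaw0 -0.017
```

Request:
carry_out --pt "0 0 0.17 0 1.3 0.14 -1" --pt "0 0 0.35 0 1.3 0.28 -1" --pt "0 0 0.53 0 1.3 0.42 -1" --pt "0 0 0.71 0 1.3 0.56 -1" --pt "0 0 0.89 0 1.3 0.7 -1"

```text
clock: 13.4
position: [627.9, -106.0, 132.6]
ee_rot: [0.898, -0.441, 0.001, 0.001]
contact_force: [-0.7, -6.9, 2.8]
gripper_width: 43.8
grasp_force: 55.6
```

```bash
cat > k.py <<'E'
from h import *
s=read_state();x=R.from_quat(s['ee_rot']).as_matrix()[:,0];print(s['position'].round(2),'j6 %.3f yaw %.3f'%(s['joints'][5],np.arctan2(x[1],x[0])),s['wrist_torque'].round(3),s['contact_force'].round(2),s['gripper_width'],s['grasp_force'])
E
python3 k.py
```

```text
[ 627.92 -105.98  132.61] j6 0.568 yaw -0.913 [-1.769  0.173  0.034] [-0.74 -6.93  2.78] 43.82419065723323 55.64624697784893
```

Request:
carry_out --pt "0 0 0.18 0 0 0.14 -1" --pt "0 0 0.36 0 0 0.28 -1" --pt "0 0 0.54 0 0 0.42 -1" --pt "0 0 0.72 0 0 0.56 -1" --pt "0 0 0.9 0 0 0.7 -1"

```text
clock: 14.02
position: [626.7, -106.6, 131.9]
ee_rot: [-0.616, 0.788, -0.001, -0.001]
contact_force: [-3.2, -7.5, 3.7]
gripper_width: 44.0
grasp_force: 55.8
```

```bash
python3 k.py
```

```text
[ 626.74 -106.62  131.87] j6 -0.332 yaw -1.814 [-2.017  0.887  0.138] [-3.24 -7.48  3.67] 43.96665126664801 55.77283747494221
```

Request:
carry_out --pt "0 0 0.18 0 0 0.14 -1" --pt "0 0 0.36 0 0 0.28 -1" --pt "0 0 0.54 0 0 0.42 -1" --pt "0 0 0.72 0 0 0.56 -1" --pt "0 0 0.9 0 0 0.7 -1"

```text
clock: 14.65
position: [625.5, -106.2, 131.1]
ee_rot: [-0.212, 0.977, -0.001, -0.002]
contact_force: [-5.6, -5.4, 6.7]
gripper_width: 43.9
grasp_force: 56.1
```

```bash
python3 k.py
```

```text
[ 625.48 -106.16  131.11] j6 -1.232 yaw -2.714 [-1.245  1.676  0.118] [-5.61 -5.35  6.69] 43.91852820828495 56.053984923055395
```

Request:
carry_out --pt "0 0 0.18 0 0 0.14 -1" --pt "0 0 0.36 0 0 0.28 -1" --pt "0 0 0.54 0 0 0.42 -1" --pt "0 0 0.7 0 0 0.56 -1" --pt "0 0 0.7 0 0 0.56 -1"

```text
clock: 15.28
position: [625.1, -105.1, 130.6]
ee_rot: [0.134, 0.991, -0.001, -0.002]
contact_force: [-7.2, -2.9, 7.9]
gripper_width: 43.6
grasp_force: 56.0
```

```bash
python3 k.py
```

```text
[ 625.1  -105.15  130.55] j6 -1.927 yaw 2.874 [-0.33   1.985 -0.076] [-7.22 -2.89  7.93] 43.633395833656465 56.04254893376492
```

Request:
carry_out --pt "0 0 0 0 0 0 0.6" --pt "0 0 0 0 0 0 1" --pt "0 0 0 0 0 0 1" --pt "0 0 0 0 0 0 1"

```text
clock: 15.78
position: [627.6, -104.2, 129.0]
ee_rot: [0.133, 0.991, 0.0, 0.0]
contact_force: [-0.3, 0.3, 0.6]
gripper_width: 85.1
grasp_force: 0.0
```

Request:
carry_out --pt "0 0 0 0 0 -20 1" --pt "0 0 0 0 0 -50 1" --pt "0 0 0 0 0 -92 1" --pt "0 0 0 0 0 -92 1" --pt "0 0 0 0 0 -92 1"

```text
clock: 16.4
position: [627.1, -104.2, 220.6]
ee_rot: [0.133, 0.991, 0.0, -0.0]
contact_force: [-0.4, 0.5, -0.6]
gripper_width: 85.4
grasp_force: 0.0
```

```bash
python3 - <<'E'
from h import *
import pickle
w=snap('wrist','wr4.png');pickle.dump(w,open('w4.pkl','wb'))
cv2.imwrite('pics/wr4c.png',cv2.resize(w['color'][20:320,80:430],(700,600),interpolation=cv2.INTER_CUBIC))
E
python3 k.py
```

```text
[ 626.81 -104.25  219.93] j6 -1.926 yaw 2.875 [-0.008  0.027 -0.055] [-0.37 -0.95  0.24] 85.63196409898022 0.0
```

View pics/wr4c.png

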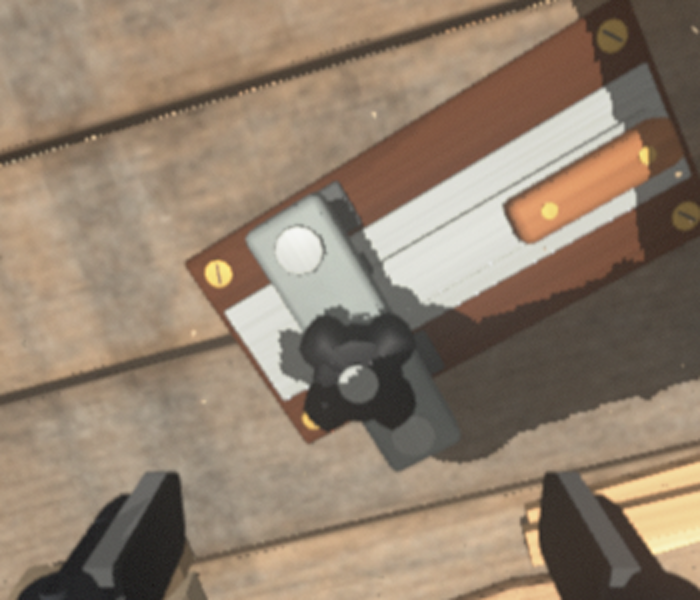

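The lobes are now at about 45° to the tool axes ((318,338), (395,335), (400,400), (325,410)), so the knob turned with the hand. The rivets at crop (550,211) and (644,157) give the gauge position, and so whether its nose is past the blade.

Run:
```python
from h import *
import pickle
w=pickle.load(open('w4.pkl','rb'))
f=lambda x,y:(80+x/2,20+y/2)
O=np.array([627.8,-103.4]);u=np.array([.26,-.966]);v=np.array([.966,.26])
for n,p,z in(('riv1',(550,211),46.5),('riv2',(644,157),46.5),('s_sn',(218,273),14),('s_l',(612,36),14),('s_l2',(686,216),14)):
    X=onz(w,*f(*p),z)[:2];print(n,X.round(1),((X-O)@u).round(1),((X-O)@v).round(1))
w3=pickle.load(open('w3.pkl','rb'))
for n,p,z in(('riv1',(161,279),46.5),('riv2',(62,267),46.5)):
    X=onz(w3,*f(*p),z)[:2];print('before',n,((X-O)@u).round(1),((X-O)@v).round(1))
rows([627,31,230],-1.308+0);
```

```text
riv1 [602.1  -3. ] -103.7 1.3
riv2 [589.3  43.2] -151.7 0.9
s_sn [ 593.1 -174.3] 59.5 -52.0
s_l [533.5  48.7] -171.4 -51.5
s_l2 [629.6  74.4] -171.3 48.0
before riv1 -103.0 0.5
before riv2 -151.9 0.3
rotz -2.100 shift 35.4 130.5 -10.1 n 2.1700552858406663 11.290355983926728 yaw0 2.875
```

Request:
carry_out --pt "0 0 -0.18 14 24 0 1" --pt "0 0 -0.36 28 48 0 1" --pt "0 0 -0.54 42 72 0 1" --pt "0 0 -0.72 56 96 0 1" --pt "0 0 -0.9 69 120 0 1"

```text
clock: 17.08
position: [591.5, 30.3, 219.5]
ee_rot: [-0.314, 0.949, 0.0, -0.002]
contact_force: [0.1, -0.4, 0.4]
gripper_width: 85.2
grasp_force: 0.0
```

Request:
carry_out --pt "0 0 -0.18 0 0 0 1" --pt "0 0 -0.36 0 0 0 1" --pt "0 0 -0.54 0 0 0 1" --pt "0 0 -0.72 0 0 0 1" --pt "0 0 -0.9 0 0 0 1"

```text
clock: 17.7
position: [591.8, 29.4, 219.5]
ee_rot: [-0.696, 0.718, 0.001, -0.001]
contact_force: [-0.2, 0.6, 0.0]
gripper_width: 85.3
grasp_force: 0.0
```

Request:
carry_out --pt "0 0 -0.15 0 0 20 1" --pt "0 0 -0.3 0 0 60 1" --pt "0 0 -0.3 0 0 100 1" --pt "0 0 -0.3 0 0 120 1" --pt "0 0 -0.3 0 0 120 1"

```text
clock: 18.32
position: [590.6, 29.0, 98.1]
ee_rot: [0.794, -0.608, -0.002, 0.003]
contact_force: [0.0, 1.1, -0.9]
gripper_width: 84.8
grasp_force: 0.0
```

```bash
python3 k.py; python3 -c "
from h import *
rows([591.9,29.6,41.5],-1.308)"
```

```text
[590.6   29.01  98.14] j6 -0.060 yaw -1.308 [-0.004  0.031 -0.038] [ 0.02  1.1  -0.87] 84.8433881507839 0.0
rotz 0.000 shift -0.2 -1.4 56.6 n 0.906505496899221 0.00014032530005364709 yaw0 -1.308
```

Request:
carry_out --pt "0 0 0 0 -1 30 1" --pt "0 0 0 0 -1 56 1" --pt "0 0 0 0 -1 56 1" --pt "0 0 0 0 -1 56 1" --pt "0 0 0 0 -1 56 -1"

```text
clock: 18.95
position: [594.5, 30.1, 46.8]
ee_rot: [0.794, -0.608, 0.001, -0.001]
contact_force: [0.1, -0.6, -0.4]
gripper_width: 69.5
grasp_force: 0.0
```

Request:
carry_out --pt "0 0 0 0 0 0 -1" --pt "0 0 0 0 0 0 -1" --pt "0 0 0 0 0 0 -1" --pt "0 0 0 0 0 0 -1" --pt "0 0 0 0 0 0 -1"

```text
clock: 19.58
position: [593.5, 29.8, 45.8]
ee_rot: [0.794, -0.608, 0.0, -0.0]
contact_force: [-2.1, 0.3, 6.3]
gripper_width: 22.4
grasp_force: 62.2
```

```bash
python3 k.py
```

```text
[593.52  29.84  45.78] j6 -0.060 yaw -1.308 [ 0.099  0.608 -0.135] [-2.14  0.32  6.28] 22.364203849807215 62.22675561904907
```

Request:
carry_out --pt "0 0 0 -1 0 0 -1" --pt "0 0 0 -2 0 0 -1" --pt "0 0 0 -3 0 0 -1"

```text
clock: 19.95
position: [593.4, 30.6, 45.8]
ee_rot: [0.794, -0.608, 0.001, 0.001]
contact_force: [1.6, -9.9, 3.5]
gripper_width: 22.3
grasp_force: 62.1
```

```bash
python3 k.py
```

```text
[593.36  30.59  45.79] j6 -0.065 yaw -1.308 [-2.792 -0.494 -0.127] [ 1.64 -9.87  3.53] 22.27895261720857 62.12223172187805
```

There is drag on the gauge, about 10 N, so the blade is touching it. Drawing it out along the bed.

Request:
carry_out --pt "0 0 0 -5 0 0 -1" --pt "0 0 0 -12 0 0 -1" --pt "0 0 0 -22 0 0 -1" --pt "0 0 0 -35 0 0 -1" --pt "0 0 0 -50 0 0 -1"

```text
clock: 20.58
position: [580.4, 80.6, 45.7]
ee_rot: [0.794, -0.608, 0.001, -0.0]
contact_force: [2.3, -5.3, 4.3]
gripper_width: 22.4
grasp_force: 62.1
```

```bash
python3 k.py
```

```text
[580.42  80.65  45.71] j6 -0.153 yaw -1.308 [-1.405 -0.36   0.046] [ 2.31 -5.28  4.29] 22.393128086590526 62.130664587020874
```

Request:
carry_out --pt "0 0 0 -15 0 0 -1" --pt "0 0 0 -25 0 -20 -1" --pt "0 0 0 -25 0 -50 -1" --pt "0 0 0 -25 0 -75 -1" --pt "0 0 0 -25 0 -75 -1"

```text
clock: 21.2
position: [573.3, 106.6, 120.6]
ee_rot: [0.794, -0.608, 0.0, -0.002]
contact_force: [-0.0, -0.3, -3.1]
gripper_width: 22.2
grasp_force: 61.3
```

```bash
python3 k.py; python3 -c "
from h import *
rows([429.5,195,115],-.4)"
```

```text
[573.34 106.57 120.61] j6 -0.196 yaw -1.307 [ 0.141  0.021 -0.051] [-0.04 -0.29 -3.07] 22.180301225040324 61.33238196372986
rotz -0.907 shift -122.8 115.9 5.6 n 2.7030767083006224 4.878641547993389 yaw0 -1.307
```

Request:
carry_out --pt "0 0 -0.18 -25 23 0 -1" --pt "0 0 -0.36 -50 46 0 -1" --pt "0 0 -0.54 -74 69 0 -1" --pt "0 0 -0.72 -98 92 0 -1" --pt "0 0 -0.9 -123 116 5 -1"

```text
clock: 21.82
position: [427.0, 193.9, 113.2]
ee_rot: [0.98, -0.2, -0.001, 0.001]
contact_force: [0.3, 0.1, -2.2]
gripper_width: 22.2
grasp_force: 61.3
```

Request:
carry_out --pt "0 0 0 0 0 30 -1" --pt "0 0 0 0 0 55 -1" --pt "0 0 0 0 0 75 -1" --pt "0 0 0 0 0 75 -1" --pt "0 0 0 0 0 75 -1"

```text
clock: 22.45
position: [429.0, 193.8, 39.9]
ee_rot: [0.979, -0.202, -0.0, 0.0]
contact_force: [0.6, -0.5, -1.3]
gripper_width: 22.3
grasp_force: 61.2
```

```bash
python3 k.py
```

```text
[428.95 193.81  39.89] j6 0.393 yaw -0.408 [ 0.078  0.057 -0.002] [ 0.6  -0.48 -1.31] 22.315423534358132 61.24927639961243
```

Request:
carry_out --pt "0 0 0 0 0 5 -1" --pt "0 0 0 0 0 9 -1" --pt "0 0 0 0 0 10 -1" --pt "0 0 0 0 0 10.5 -1" --pt "0 0 0 0 0 10.5 -1"

```text
clock: 23.08
position: [429.2, 193.7, 29.8]
ee_rot: [0.979, -0.203, 0.0, -0.0]
contact_force: [-0.4, -0.1, -1.1]
gripper_width: 22.5
grasp_force: 61.5
```

At bench contact height (29.8), and the bench is carrying part of the weight. Releasing and lifting.

Request:
carry_out --pt "0 0 0 0 0 0.3 -1" --pt "0 0 0 0 0 0.3 -0.2" --pt "0 0 0 0 0 0.3 0.3" --pt "0 0 0 0 0 0.3 0.8" --pt "0 0 0 0 0 0.3 1"

```text
clock: 23.7
position: [429.3, 193.8, 29.4]
ee_rot: [0.979, -0.202, 0.0, -0.0]
contact_force: [-0.0, 0.1, -0.5]
gripper_width: 84.7
grasp_force: 0.0
```

Request:
carry_out --pt "0 0 0 0 0 -20 1" --pt "0 0 0 0 0 -60 1" --pt "0 0 0 0 0 -110 1" --pt "0 0 0 0 0 -150 1" --pt "0 0 0 0 0 -150 1"

```text
clock: 24.32
position: [430.8, 195.0, 182.8]
ee_rot: [0.979, -0.202, 0.003, -0.003]
contact_force: [-0.3, 0.6, -0.6]
gripper_width: 85.2
grasp_force: 0.0
```

Run:
```python
from h import *
w=snap('wrist','wr5.png');s=snap('side','s5.png')
cv2.imwrite('pics/c5.png',np.hstack([w['color'][:,100:500],cv2.resize(s['color'][110:300,170:368],(400,384))]))
```

```text
(no output)
```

View pics/c5.png

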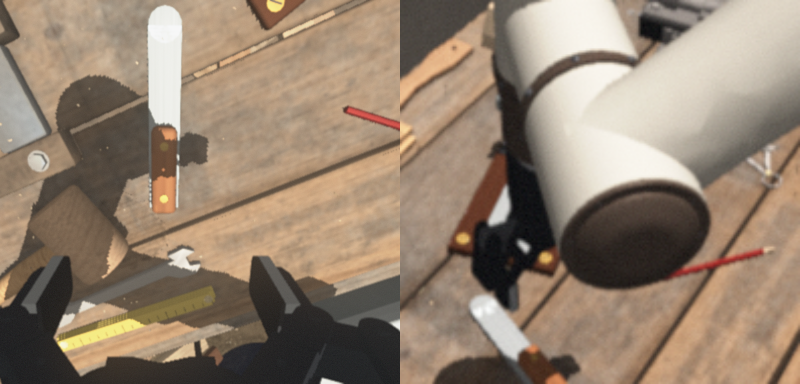

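The gauge lies flat on the bench with its nose at (165,10) and grip end at (163,212), and it touches nothing else. The pencil hasn't moved, so I'm handing in.

```bash
python3 -c "
from bench import *
print(job_done())"
```

```text
the job is handed in; nothing more can be done
None
```

I turned the knob about 3.4 rad clockwise until the blade dragged on the gauge, then drew the gauge out and laid it flat on the bench; I handed the job in at about 24 s. I never read the screw angle directly: a turn of that size gives 5.8 to 7.2 rad from any allowed start, inside the 5.6 to 7.4 rad limit, and no verdict came back.

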